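# Hold a terminal tile flush in a bonding jig with a spacer

### The arm

A 6-joint arm with a two-finger parallel gripper is mounted at the origin on the work surface. World frame = base frame: x ahead of the robot, y to its left, z up, the work surface at z = 0. Lengths are in m, angles in degrees, forces in N, time in s.
With the tool pointing down it reaches from about 0.4 to 0.825 m from the base axis. Payload 7 kg.
Tool frame: the origin (TCP) lies midway between the tips of the shut fingers; the grasp point (between the pads) lies 19 mm behind it; z points along the fingers, y is the line along which they close (so a half turn about z gives the same grasp; the last joint's range is limited). The gripper opens to 88 mm and grips with 3 to 60 N. Pads are 19 mm wide; open, the fingers measure 130 mm over their backs; the gripper's body (78 mm by 193 mm) begins 47 mm behind the grasp point.
Start: joints at [-57.118, 20.546, 0.682, 0, -70.136, -16.507], TCP at [0.19, -0.648, 0.227] pointing down, gripper open.
Joint ranges: [-176.03, 176.03], [-82.01, 121.73], [-58.28, 71.71], [-173.87, 95.51], [-174.79, -0.11], [-173.66, 173.66]. Speed limits (degrees/s): [136.94, 136.94, 172.46, 180, 180, 180].

### API

Orientations are given as a 3x3 rotation matrix whose columns are the frame's x, y, z axes.
In Python, from rig import robot gives the robot as it stands. Calls block until the motion is done:
- robot.goto(position, orientation): joint-space move of the TCP to a pose.
- robot.servo_line(position, ori=None, speed=0.15): straight line of the TCP; ori=None keeps the orientation; speed is the mean speed in m/s.
- robot.movej(angles): joint-space move.
- robot.move_gripper(opening): opening from 0.0 (shut) to 1.0 (fully open); the grip force is fixed at half the most; returns when the fingers have stopped.
- robot.dwell(seconds).
- robot.ik(position, orientation): joint angles nearest the present ones, or None.
- robot.grab_frame(name): name is "scene" or "top" or "wrist"; returns (picture, depth): 400x640x3 uint8, red, green, blue; 400x640 float32, m along the optical axis (not along the pixel's ray), 0 where there is no reading.
- robot.camera_info(name): a dict with "vfov" (degrees; the focal length in pixels is half the picture's height over the tangent of half this angle, whatever the lens; pixels are square), "cx", "cy" (the principal point, pixels), "k1" (the pictures are not rectified: a ray, as slopes to the right and down, at radius r is drawn at 1 + k1 r^2 times it, then the intrinsics apply), "view" (4x4, takes a point from world to camera coordinates); the wrist camera has in their place "T_tool_cam" (4x4, takes a point from camera to tool coordinates, whose origin is the TCP and whose axes are the flange's). Camera axes: x right, y down, z forward; pixel columns grow to the right and rows downward; lengths in m; the calibration is good to about 2 mm. A picture is of the moment at which its call begins: read the wrist's pose just before it. camera_info takes no time and is no camera call.
A pose or a line that the arm cannot do raises robot.Unreachable and nothing moves.
- robot.job_done(): hands the job in; it is judged then, once.
Readings, each from a call of its own:
- robot.read_t(): time.
- robot.read_qpos(): joint angles.
- robot.read_qvel(): joint speeds.
- robot.read_effort(): joint torques, N m.
- robot.read_position(): TCP position.
- robot.read_tcp_rot(): TCP orientation.
- robot.read_force(): force on the tool from outside, world axes, zero at the start.
- robot.read_ft_torque(): the same for the moment, N m.
- robot.read_grip_width(): opening from 0.0 (shut) to 1.0 (fully open).
- robot.read_finger_force(): force on a finger pad.
Only numpy, scipy, OpenCV 4.12 (cv2) and the standard library are available. Lean on these libraries where they do the work, as an engineer would, in place of code of your own. Each camera call takes 0.05 s, during which the arm holds its last target. There are 200 camera calls.

### The job

Turn the orange clamp knob on the jig clockwise, all the way to its stop, so that its toe swings off and frees the blue tile. Then take the red spacer, slide it foot down to the bottom of the gap behind the tile at the side where it is wide enough (by the shorter stop), and push the tile with it until the tile's whole front edge is flush against the green rail. Finish holding: keep gripping the spacer and pressing the tile against the rail with it, touch the tile with the spacer only, and leave everything else on the bench where it stands.

Things in the scene. Friction and masses are not known exactly. Their poses are not given: they have to be found in the camera images.
- jig: bonding jig: fixed aluminium base plate 180 (x) x 150 (y) x 12 mm, origin at the centre of its underside on the bench. Its x axis points from the two steel stops towards the green rail (away from the robot, give or take the yaw), y runs along the rail, z up. It cannot move. Heights here are in this frame: floor of the jig (top of the plate) at z = 12
- rail: low green rail fixed on the jig plate, 14 x 130 x 11 mm high (top at jig z = 23); its origin is the middle of the foot of the face towards the tile, which is the plane jig x = +40; its x axis is the jig's x
- dog (a joint): turn of the clamp knob in rad. 0 = its dark steel toe points at the tile (jig -x) and stands over the rail, reaching 8 mm past the rail's face, so that the tile cannot come up to the rail; turns clockwise seen from above, to its stop at 1.57, where the toe lies along the rail and the tile is free. Stiff by friction (0.05 N m), stays where left, starts between 0 and 0.25. Axis at jig x = 64, y = 0
- dog_grip (a point): point on the vertical axis of the clamp knob, at jig z = 51. The grip is an orange upright bar 44 mm long, 12 mm wide, between jig z = 35 and z = 60, lying over the toe in line with it: along the jig's x at joint 0, turned clockwise by the joint value otherwise. The 12 mm wide toe reaches 32 mm from the axis, at jig z = 24 to 31
- stop_thin: the shorter of two fixed steel stops behind the tile (the darker one): 26 (x) x 60 (y) x 28 mm high on the jig plate (top at jig z = 40). Its axes are the jig's. Origin on the jig floor, at jig x = -57, y = +32 or -32 (it may stand on either side); it fills own x = -23 to +3, y = -30 to +30. Between it and the tile is the wide gap, at the start 23 to 25 mm (own x from +3 to about +27)
- stop_thick: the longer stop (light steel): 46 x 60 x 28 mm high, beside the other at jig y = -32 or +32; fills own x = -23 to +23. The gap between it and the tile is only 3 to 5 mm at the start, and under 16 mm even when the tile is at the rail: too narrow for the spacer
- tile: loose blue ceramic terminal tile with copper pads, 60 (x) x 110 (y) x 20 mm thick, 0.15 to 0.31 kg, flat on the jig floor between stops and rail, square within 0.02 rad, its front face (own x = +30) 9 to 11 mm off the rail at the start. Pushed off-centre it skews at first; 8 to 15 N squares it up. Origin at the centre of its underside
- tile_end_a (a point): point on the tile's front face near its +y end (tile frame 30, 50, 6 mm)
- tile_end_b (a point): point on the tile's front face near its -y end (tile frame 30, -50, 6 mm)
- spacer: loose red plastic spacer, an upright slab 16 thick (own x) x 40 wide (own y) x 70 mm tall, about 0.06 kg; the lowest 10 mm are a narrower foot, 12 x 36 mm. Origin at the centre of its underside. Starts standing in its holder. Grip it across its 16 mm thickness, near the top, with fingertips clear above the stops
- holder: fixed grey open-topped holder for the spacer, 30 (x) x 54 (y) x 22 mm high, inner space 22 x 46 mm, floor 4 mm above the bench; origin at the centre of its underside. Stands to the left or right of the jig
- bit_block: fixed orange block of driver bits, 50 x 75 x 38 mm high, on the other side of the jig; bystander
- driver_red: screwdriver with a red grip, about 215 mm long; bystander (origin at the front end of its grip)
- driver_black: screwdriver with a black grip, about 215 mm long; bystander (origin at the front end of its grip)
- motor: small aluminium electric motor, 85 x 56 x 50 mm with copper ends; bystander
- nose_cone: black plastic nose cone, 68 mm wide at the foot, 60 mm tall; bystander
- bearing: steel bearing ring, 36 mm across, 10 mm high; bystander
- mug: white mug, 80 mm across, 90 mm tall; bystander

How it is judged (in metres and radians):
On the way, in this order (a step that is already met when the one before it is completed fails the run):
1. the clamp knob is turned clockwise to its stop (beyond 1.1 rad), the toe clear of the tile (value of joint dog above 1.1 rad), for 0.2 s.
2. the spacer stands foot down in the wide gap, between the thin stop and the tile (x of spacer in the frame of stop_thin between 0.003 and 0.036 m and y of spacer in the frame of stop_thin between -0.022 and 0.022 m and z of spacer in the frame of jig below 0.022 m and angle between spacer's own z axis and vertical below 0.2 rad), for 0.2 s.
At the end, for the whole second after the job is handed in: Knob past 1.1 rad; spacer upright (0.2 rad) in the wide gap, foot within 10 mm of the jig floor and 22 mm of the stop's middle, gripped over 3 N; tile flat, centred within 20 mm, both ends within 2 mm of the rail; spacer-tile and tile-rail force over 2 N; arm off the tile; all at rest (all of step 2 and value of joint dog above 1.1 rad and x of each of tile_end_a, tile_end_b in the frame of jig above 0.038 m and z of tile in the frame of jig below 0.0145 m and angle between tile's own z axis and vertical below 0.06 rad and y of tile in the frame of jig between -0.02 and 0.02 m and contact force between spacer and tile above 2 N and contact force between tile and rail above 2 N and contact force between the fingers and spacer above 3 N and contact force between the arm and tile below 0.5 N and linear speed of each of tile, spacer below 0.02 m/s); the arm keeps its last pose, push and grip.
It fails at once if a bystander is pushed more than 30 mm (distance of any of driver_red, driver_black, motor, nose_cone, bearing, mug from where it was at the start of the episode above 0.03 m).
It also fails if it takes over 56 s, if anything falls off the work surface, if the arm or the gripper's body presses on something with over 40 N, if the wrist force passes 120 N, or if a joint passes its speed limit or range.

## Working session

There is one attempt and no reset: what is moved stays moved. The work goes in short steps, each a Python script; the robot and the scene stay as the last script left them, time stands still between calls to the robot, and variables do not carry over. Pictures are saved under pics/ and viewed, at most 10 in all, crops included, and the job is handed in when it is done.

```bash
mkdir -p pics
cat > h.py <<'E'
import numpy as np, cv2
from rig import robot
def world(name, d, info, T=None):
    """per-pixel world points"""
    h,w=d.shape; f=h/2/np.tan(np.radians(info["vfov"])/2)
    u,v=np.meshgrid(np.arange(w),np.arange(h))
    K=np.array([[f,0,info["cx"]],[0,f,info["cy"]],[0,0,1.]])
    p=cv2.undistortPoints(np.stack([u,v],-1).reshape(-1,1,2).astype(float),K,np.array([info["k1"],0,0,0.])).reshape(h,w,2)
    c=np.concatenate([p*d[...,None],d[...,None],np.ones((h,w,1))],-1)
    M=np.linalg.inv(np.array(info["view"])) if T is None else T
    return (c@M.T)[...,:3]
def snap(name):
    T=None
    info=robot.camera_info(name)
    if name=="wrist":
        B=np.eye(4);B[:3,:3]=robot.read_tcp_rot();B[:3,3]=robot.read_position()
        T=B@np.array(info["T_tool_cam"])
    im,d=robot.grab_frame(name)
    return im,d,world(name,d,info,T)
def down(yaw):
    """tool z down, tool y (closing line) at world angle yaw (deg)"""
    a=np.radians(yaw); y=np.array([np.cos(a),np.sin(a),0]); z=np.array([0,0,-1.]); x=np.cross(y,z)
    return np.stack([x,y,z],1)
E
python3 - <<'E'
from h import *
for n in ["top","scene"]:
    im,d,P=snap(n); cv2.imwrite(f"pics/{n}0.png",im[...,::-1]); np.savez(f"{n}0.npz",im=im,d=d,P=P)
    print(n,robot.camera_info(n))
print(robot.camera_info("wrist"),robot.read_tcp_rot(),robot.read_t())
E
```

```text
top {'vfov': 44.07905519989, 'cx': 314.83961340509336, 'cy': 198.12454023281305, 'k1': -0.030753850485115204, 'view': array([[ 0.02951197, -0.99952844,  0.00848195, -0.01219707],
       [-0.99682569, -0.03005777, -0.07372298,  0.59224376],
       [ 0.07394317, -0.00627931, -0.99724269,  1.62554638],
       [ 0.        ,  0.        ,  0.        ,  1.        ]])}
scene {'vfov': 52.63537052356737, 'cx': 331.4421937059756, 'cy': 200.96931380723225, 'k1': -0.03583290963601687, 'view': array([[-0.38497974,  0.92276106,  0.0173961 ,  0.19437943],
       [ 0.68076475,  0.2966441 , -0.66974744, -0.35565168],
       [-0.62317731, -0.24599654, -0.74238517,  1.44192774],
       [ 0.        ,  0.        ,  0.        ,  1.        ]])}
{'vfov': 64.32578735079053, 'cx': 318.010939790074, 'cy': 197.5275024909609, 'k1': 0.01083510364412773, 'T_tool_cam': array([[-4.68054366e-04, -9.68617183e-01, -2.48556902e-01,
         6.65466076e-02],
       [ 9.99999791e-01, -5.64167407e-04,  3.15452825e-04,
         4.67171043e-04],
       [-4.45780729e-04, -2.48556702e-01,  9.68617245e-01,
        -1.59040916e-01],
       [ 0.00000000e+00,  0.00000000e+00,  0.00000000e+00,
         1.00000000e+00]])} [[-9.59478593e-01 -2.81781009e-01 -5.40574143e-04]
 [-2.81781501e-01  9.59477576e-01  1.40231569e-03]
 [ 1.23522838e-04  1.49781568e-03 -9.99998871e-01]] 0.1
```

View pics/top0.png

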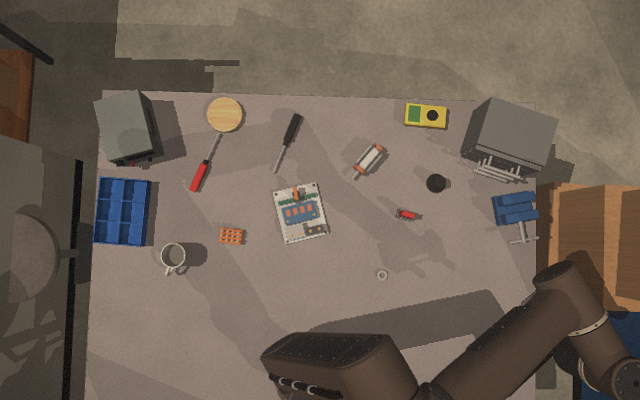

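View pics/scene0.png

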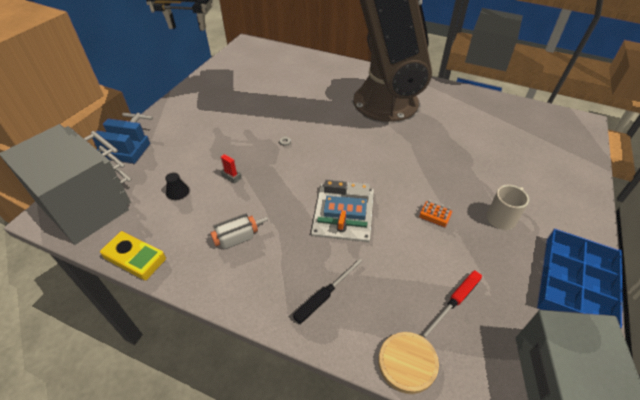

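The top picture shows the jig at (300,212), its orange knob at (296,192) and the dark stop at the lower right (315,230). The spacer in its holder is at (407,214). Next I'll get rough positions, then look from close up.

Run:
```python
from h import *
z=np.load("top0.npz");P=z["P"];im=z["im"]
for n,(u,v) in dict(plateTL=(276,190),TR=(319,184),BR=(326,236),BL=(284,242),knob=(296,192),tile=(300,212),dark=(315,230),spacer=(407,214),bench=(350,250)).items(): print(n,P[v,u].round(4),im[v,u])
# wrist looks
def look(c,yaw,h,n):
    R=down(yaw); T=np.array(robot.camera_info("wrist")["T_tool_cam"])
    # tcp so the optical axis hits c from h above it
    ax=R@T[:3,2]; cam=np.array(c)-ax*h/(-ax[2]); tcp=cam-R@T[:3,3]
    print(n,tcp); robot.goto(tcp,R); robot.dwell(0.3)
    im,d,P=snap("wrist"); cv2.imwrite(f"pics/{n}.png",im[...,::-1]); np.savez(f"{n}.npz",im=im,d=d,P=P)
    print(robot.read_t())
j=P[212,300].copy(); 
s=P[214,407].copy()
for yaw in (90,-90):
    print(yaw,robot.ik(np.array([j[0],j[1],.2]),down(yaw)))
look(s,90 if robot.ik(np.array([s[0],s[1],.25]),down(90)) is not None else -90,0.35,"w_sp")
look(j,90,0.38,"w_jig")
```

```text
plateTL [ 0.6177  0.1376 -0.002 ] [128 113 102]
TR [ 0.6419 -0.0073  0.0038] [144 126 115]
BR [ 0.4675 -0.0358  0.0032] [146 127 115]
BL [0.4434 0.1038 0.0119] [151 134 123]
knob [0.6073 0.0675 0.0644] [201 115  62]
tile [0.5442 0.0533 0.0302] [116 116 121]
dark [0.4862 0.0019 0.0371] [92 83 78]
spacer [ 0.5463 -0.2943  0.0686] [194  66  60]
bench [ 0.423  -0.1177  0.0017] [150 132 120]
90 [  26.12428624    9.64029377  -17.83140538    0.          -62.52830085
 -116.12428624]
-90 [ 26.12428624   9.64029377 -17.83140538   0.         -62.52830085
  63.87571376]
w_sp [ 0.52305063 -0.29490858  0.25951523]
2.2167
w_jig [0.51342088 0.05274212 0.25118852]
3.875
```

View pics/w_jig.png

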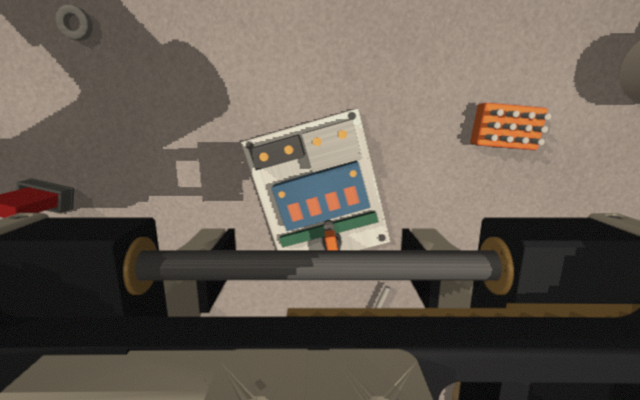

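View pics/w_sp.png

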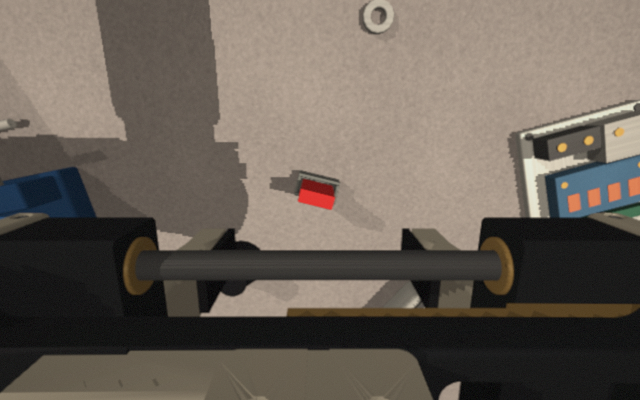

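The wrist views show the dark thin stop at (274,152), on the jig's -y side. They also show the tile at (320,195), the rail at (330,228), the knob at (331,238) and the spacer's top at (318,195). I'll fit rectangles to these in world coordinates.

```bash
cat > m.py <<'E'
from h import *
def rect(P,m,lab):
    p=P[m]; zz=np.median(p[:,2])
    n,l,st,_=cv2.connectedComponentsWithStats(cv2.morphologyEx(m.astype(np.uint8),cv2.MORPH_OPEN,np.ones((2,2))))
    k=1+np.argmax(st[1:,4]); p=P[l==k]
    (c,s,a)=cv2.minAreaRect((p[:,:2]*1000).astype(np.float32))
    print(lab,"c",np.round(c,1),"size",np.round(s,1),"ang",round(a,1),"z",round(zz,4),"n",len(p)); return np.array(c)/1000,s,a,p
def masks(im):
    h=cv2.cvtColor(im,cv2.COLOR_RGB2HSV).astype(int); return h[...,0],h[...,1],h[...,2]
E
python3 - <<'E'
from m import *
z=np.load("w_jig.npz");P=z["P"];im=z["im"];H,S,V=masks(im)
near=np.linalg.norm(P[...,:2]-[.544,.053],axis=-1)<.13
Z=P[...,2]
st=near&(Z>.036)&(Z<.046)&(P[...,0]<.53)
rect(P,st,"stops")
rect(P,st&(V<105),"dark");rect(P,st&(V>130),"light")
rect(P,near&(Z>.027)&(Z<.037)&(P[...,0]<.60),"tile")
rect(P,near&(Z>.018)&(Z<.028)&(H>40)&(H<90)&(S>60),"rail")
rect(P,near&(Z>.05)&(H<20)&(S>120),"knob")
rect(P,near&(Z>.007),"plate")
z=np.load("w_sp.npz");P=z["P"];im=z["im"];H,S,V=masks(im);Z=P[...,2]
red=((H<8)|(H>172))&(S>120)&(np.linalg.norm(P[...,:2]-[.546,-.294],axis=-1)<.05)
rect(P,red&(Z>.068),"spacer top"); print(np.percentile(Z[red],[5,50,95]))
rect(P,(Z>.018)&(Z<.027)&(np.linalg.norm(P[...,:2]-[.546,-.294],axis=-1)<.06)&(S<100),"holder rim")
E
```

```text
stops c [476.   70.1] size [65.  63.4] ang 14.6 z 0.0409 n 2089
dark c [485.1  16.9] size [37.6 97.7] ang 25.8 z 0.0408 n 979
light c [476.   70.1] size [65.  63.4] ang 14.6 z 0.0409 n 2075
tile c [522.7  49.6] size [141.7 116.1] ang 18.7 z 0.0328 n 4363
rail c [517.7  91.4] size [151.7  54.8] ang 8.8 z 0.0235 n 455
knob c [487.2  80.7] size [88.7 41.9] ang 60.1 z 0.3434 n 3521
plate c [700.5  38.6] size [474.8 340.6] ang 19.1 z 0.3419 n 116693
spacer top c [ 519.  -284.8] size [ 48.1 117.9] ang 76.8 z 0.0746 n 517
[0.02139402 0.07381043 0.07580495]
holder rim c [ 546.1 -293.9] size [57.5 35.1] ang 84.9 z 0.0225 n 254
```

Run:
```python
from m import *
def flat(P,c,r,lo,hi):
    Z=P[...,2].astype(np.float32);k=np.ones((3,3))
    return (cv2.dilate(Z,k)-cv2.erode(Z,k)<.006)&(Z>lo)&(Z<hi)&(np.linalg.norm(P[...,:2]-c,axis=-1)<r)
z=np.load("w_jig.npz");P=z["P"];im=z["im"];H,S,V=masks(im)
c=[.544,.053]
st=flat(P,c,.13,.037,.0445)&(P[...,0]<.53)
rect(P,st,"stops"); rect(P,st&(P[...,1]<.042),"right half")
rect(P,flat(P,c,.13,.028,.036),"tile")
rect(P,flat(P,c,.13,.019,.027)&(H>40)&(H<95),"rail")
rect(P,flat(P,c,.13,.008,.065),"plate")
rect(P,flat(P,c,.13,.055,.068),"knob top")
z=np.load("w_sp.npz");P=z["P"];im=z["im"];H,S,V=masks(im)
rect(P,flat(P,[.546,-.294],.06,.070,.079),"spacer top")
m=(P[...,2]>.010)&(P[...,2]<.03)&(np.linalg.norm(P[...,:2]-[.546,-.294],axis=-1)<.06)
rect(P,m,"holder rim")
```

```text
stops c [481.6  70. ] size [43.4 57.1] ang 15.7 z 0.0409 n 1821
right half c [489.1   5.4] size [23.7 58.4] ang 15.6 z 0.041 n 1006
tile c [544.1  57.8] size [ 58.1 106.8] ang 16.3 z 0.0329 n 3836
rail c [579.9 101.8] size [12.8 54.3] ang 15.6 z 0.0237 n 364
plate c [544.1  57.8] size [ 58.1 106.8] ang 16.3 z 0.0323 n 3836
knob top c [592.7  69.2] size [16.  9.] ang 10.9 z 0.0606 n 96
spacer top c [ 546.6 -295.5] size [37.1 14.2] ang 75.3 z 0.0748 n 371
holder rim c [ 548.7 -294. ] size [56.4 36.4] ang 78.2 z 0.0222 n 313
```

Both stops agree on a jig origin of (0.545, 0.0545) and a yaw of 15.6°. The tile sits at about (0,3) in the jig, which puts its gap to the rail at 10 mm as stated. Next, the knob.

```bash
cat >> h.py <<'E'
YAW=15.6; J0=np.array([.545,.0545,0.])
_c,_s=np.cos(np.radians(YAW)),np.sin(np.radians(YAW)); RJ=np.array([[_c,-_s,0],[_s,_c,0],[0,0,1]])
def J(x,y,z): return J0+RJ@(np.array([x,y,z])/1000)
E
python3 - <<'E'
from h import *
y0=90+YAW-5
for off in (0,180):
    print(off,[np.round(robot.ik(J(64,0,38),down(y0+off-a)),1) if robot.ik(J(64,0,38),down(y0+off-a)) is not None else None for a in (0,45,85)])
robot.move_gripper(1.0)
off=0
robot.goto(J(64,0,110),down(y0+off)); robot.dwell(.2)
im,d,P=snap("wrist"); cv2.imwrite("pics/w_knob.png",im[...,::-1])
im,d,P=snap("scene"); cv2.imwrite("pics/s_knob.png",cv2.resize(im[130:290,240:440,::-1],(800,640))[:600])
print(robot.read_qpos().round(1),robot.read_position(),robot.read_force(),robot.read_t())
E
```

```text
0 [array([  25. ,   24.9,  -20.3,    0. ,  -44.9, -104.4]), array([  25. ,   24.9,  -20.3,    0. ,  -44.9, -149.4]), array([ 25. ,  24.9, -20.3,   0. , -44.9, 170.6])]
180 [array([ 25. ,  24.9, -20.3,   0. , -44.9,  75.6]), array([ 25. ,  24.9, -20.3,   0. , -44.9,  30.6]), array([ 25. ,  24.9, -20.3,   0. , -44.9,  -9.4])]
[  25.1   20.   -16.3    0.   -53.6 -104.5] [0.60689812 0.07195613 0.11181295] [ 0.63054151 -0.03794224  0.96640038] 5.1083
```

View pics/s_knob.png

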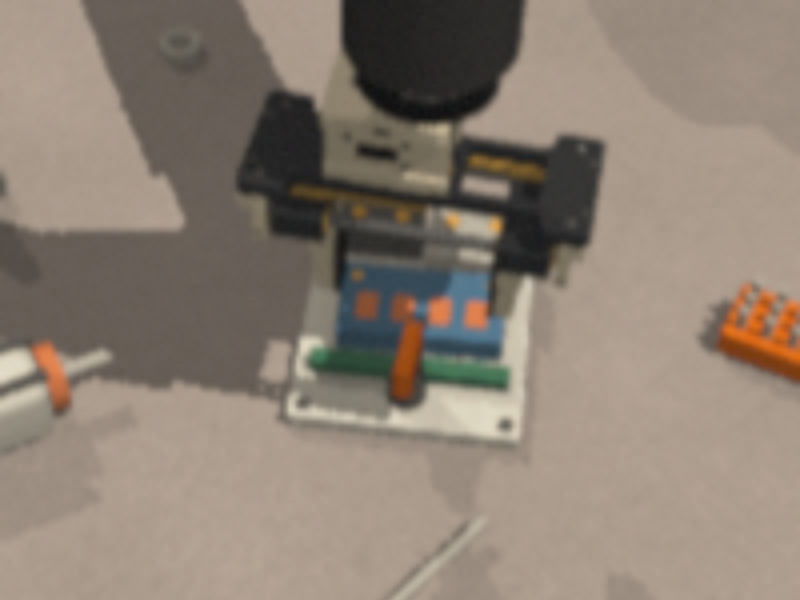

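The knob bar at (405,360) is nearly along the jig's x, as estimated. I'll use the +180° grasp, because it keeps joint 6 clear of its range.

Run:
```python
from h import *
y0=90+YAW-5+180
robot.goto(J(64,0,110),down(y0)); 
robot.servo_line(J(64,0,38)); print(robot.read_position(),robot.read_force())
robot.move_gripper(0.0); print("w",robot.read_grip_width()*88,robot.read_finger_force(),robot.read_force())
for a in (20,40,60,75,84):
    robot.goto(J(64,0,38),down(y0-a)); print(a,robot.read_qpos()[5].round(1),robot.read_ft_torque().round(2),robot.read_force().round(1))
robot.dwell(.3); print(robot.read_ft_torque().round(2))
robot.move_gripper(0.6); robot.servo_line(J(64,0,120))
im,d,P=snap("scene"); cv2.imwrite("pics/s_turn.png",cv2.resize(im[130:280,240:440,::-1],(800,600)))
print(robot.read_t())
```

```text
[0.607148   0.07182465 0.03848696] [-0.01163095  0.22754039  0.47129584]
w 11.8161799374729 29.988133013248444 [  3.31506127 -10.35455984  -1.31267693]
20 55.5 [-4.03 -1.43 -0.01] [  3.9 -11.   -1.8]
40 35.5 [-4.44 -1.38 -0.04] [  3.9 -12.6  -1.4]
60 15.5 [-4.72 -1.28 -0.07] [  4.1 -13.4  -0.6]
75 0.5 [-4.85 -1.08 -0.07] [  2.3 -14.5  -0.5]
84 -8.5 [-4.86 -0.91 -0.02] [  1.9 -14.    0.4]
[-4.84 -0.98 -0.01]
13.3917
```

View pics/s_turn.png

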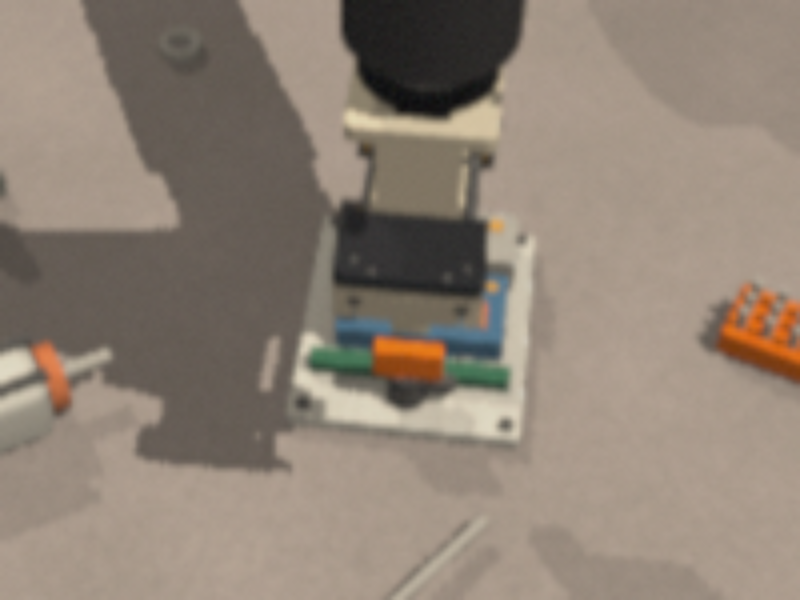

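The knob bar at (409,358) now lies along the rail, so the turn is done. Next I'll pick up the spacer.

Run:
```python
from h import *
S=np.array([.5466,-.2955,0]); R=down(165.3)
robot.goto(S+[0,0,.14],R); 
robot.servo_line(S+[0,0,.047]); print(robot.read_position(),robot.read_force())
robot.move_gripper(0.0); print("w",robot.read_grip_width()*88,robot.read_finger_force(),robot.read_force(),robot.read_position())
robot.servo_line(S+[0,0,.15],speed=.1); print(robot.read_grip_width()*88,robot.read_force())
robot.goto(J(-42,-24,150),down(YAW+180)); robot.dwell(.3)
im,d,P=snap("wrist"); cv2.imwrite("pics/w_over.png",im[...,::-1]); np.savez("w_over.npz",im=im,P=P)
im,d,P=snap("scene"); cv2.imwrite("pics/s_over.png",cv2.resize(im[130:280,240:440,::-1],(800,600)))
print(robot.read_position(),J(-42,-24,150),robot.read_t())
```

```text
[ 0.54738906 -0.29534395  0.04765909] [-0.02656103  0.49244424  1.07639632]
w 15.73932822697528 29.990785717964172 [-0.31573201 -0.73110167  2.05452062] [ 0.546661   -0.29555191  0.04717475]
16.00911195344064 [ 0.19279601 -0.02667926 -0.64943698]
[0.51108504 0.01962813 0.14992569] [0.51100125 0.02008947 0.15      ] 19.025
```

View pics/w_over.png

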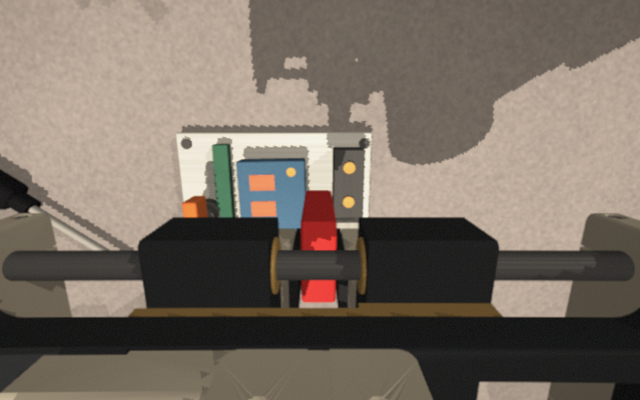

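The red spacer at (318,240) hangs over the gap between the tile's edge (303) and the dark stop (333). I'll check the edges numerically and then insert it.

Run:
```python
from m import *
z=np.load("w_over.npz");im=z["im"];P=(z["P"]-J0)@RJ*1000;H,S,V=masks(im)
near=(abs(P[...,0])<95)&(abs(P[...,1])<80)
y=P[...,1];Z=P[...,2]
def q(m,l): print(l,m.sum(),np.percentile(P[m],[1,50,99],axis=0).round(1).tolist())
q(near&(Z>29)&(Z<36)&(H>95)&(H<125)&(y<-20),"tile")
q(near&(Z>37)&(Z<45)&(P[...,0]<-45),"dark")
red=near&((H<8)|(H>172))&(S>150)&(Z>90)
q(red,"red"); 
for a,b in ((100,115),(115,130),(130,150),(150,180)):
    m=red&(Z>a)&(Z<b)
    if m.sum(): print(a,m.sum(),np.percentile(P[m][:,0],[2,50,98]).round(1),np.percentile(P[m][:,1],[2,98]).round(1))
```

```text
tile 1997 [[-29.9, -53.3, 30.6], [-5.3, -38.4, 32.8], [28.5, -20.3, 34.4]]
dark 2215 [[-81.2, -63.0, 38.3], [-68.4, -32.9, 41.0], [-55.8, 5.5, 43.3]]
red 2686 [[-49.9, -46.8, 121.9], [-41.9, -40.7, 177.2], [-33.9, -7.7, 179.2]]
115 109 [-48.5 -41.4 -35. ] [-46.6 -46.1]
130 248 [-49.3 -42.2 -35.1] [-46.8 -46. ]
150 2306 [-49.7 -41.9 -34.3] [-46.7  -8. ]
```

The spacer is centred at -41.9 in a gap from -54 to -30, so it has 4 mm of clearance each side. I'll insert it and push with force feedback.

Run:
```python
from h import *
robot.servo_line(J(-42,-24,90),speed=.1); print("f0",robot.read_force())
robot.servo_line(J(-42,-24,65),speed=.05); print(robot.read_force())
robot.servo_line(J(-42,-24,56),speed=.03); robot.dwell(.4); f0=robot.read_force(); print("in",f0,robot.read_position(),(RJ.T@(robot.read_position()-J0)*1000).round(1))
ux=RJ[:,0]; x=-42
n=0
while x<-22 and robot.read_t()<42:
    x+=1.0 if x<-31 else .4; robot.servo_line(J(x,-24,56),speed=.03); 
    f=RJ.T@(robot.read_force()-f0); n+=1
    print(round(x,1),f.round(1),(RJ.T@(robot.read_position()-J0)*1000).round(1),round(float(robot.read_t()),2))
    if f[0]<-12 : break
robot.dwell(.3);print((RJ.T@(robot.read_force()-f0)).round(1),robot.read_ft_torque(),robot.read_finger_force(),robot.read_grip_width()*88)
im,d,P=snap("wrist"); cv2.imwrite("pics/w_push.png",im[...,::-1]); np.savez("w_push.npz",im=im,P=P)
im,d,P=snap("scene"); cv2.imwrite("pics/s_push.png",cv2.resize(im[130:280,240:440,::-1],(800,600)));print(robot.read_t())
```

```text
f0 [ 0.59359831 -1.25751227 -0.33580222]
[-0.8100354  -0.24315095 -1.09869344]
in [-0.16096034  0.46193818 -0.33417335] [0.51105027 0.02009966 0.05609184] [-42.  -24.   56.1]
-41.0 [ 0.6  0.1 -0.2] [-40.9 -24.   56. ] 21.52
-40.0 [-1.  -1.2 -1.2] [-39.9 -24.   56. ] 21.77
-39.0 [ 0.5 -0.4  0.2] [-38.9 -24.   56. ] 22.02
-38.0 [-1.5 -0.8  1.6] [-38.5 -24.1  55.9] 22.27
-37.0 [-1.5 -0.2 -1.4] [-37.1 -24.   55.9] 22.52
-36.0 [-1.1 -1.  -2.2] [-35.7 -24.   56. ] 22.77
-35.0 [-1.4 -1.7 -0.3] [-34.9 -24.   56. ] 23.02
-34.0 [-0.9 -0.4 -1.3] [-33.8 -24.   56. ] 23.27
-33.0 [-1.1 -0.5 -0.8] [-32.8 -24.   56. ] 23.52
-32.0 [-0.5 -0.7  0.1] [-31.9 -24.   56. ] 23.77
-31.0 [-0.9 -0.4 -0.8] [-31.1 -24.   56. ] 24.02
-30.6 [-2.8  0.3  1.3] [-31.  -24.   55.9] 24.27
-30.2 [-6.  -0.   3.3] [-30.9 -24.1  55.9] 24.52
-29.8 [-6.9 -0.3  3.5] [-30.8 -24.1  55.9] 24.77
-29.4 [-6.9  0.6  4.2] [-30.8 -24.1  55.8] 25.02
-29.0 [-7.2 -0.4  5.2] [-30.7 -24.2  55.7] 25.27
-28.6 [-7.8  1.3  5.3] [-30.6 -24.2  55.6] 25.52
-28.2 [-9.2  0.8  5.6] [-30.6 -24.2  55.6] 25.77
-27.8 [-9.1  0.6  6.1] [-30.5 -24.3  55.5] 26.02
-27.4 [-10.8   0.4   7.6] [-30.4 -24.2  55.5] 26.27
-27.0 [-10.7  -0.1   7.2] [-30.4 -24.3  55.4] 26.52
-26.6 [-11.6   0.4   6.5] [-30.3 -24.3  55.3] 26.77
-26.2 [-12.4   1.3   8.9] [-30.3 -24.4  55.2] 27.02
[-12.9   0.8   8.7] [-0.65807902  5.16305696  0.25693949] 30.039808452129364 16.250815723947937
27.425
```

View pics/w_push.png

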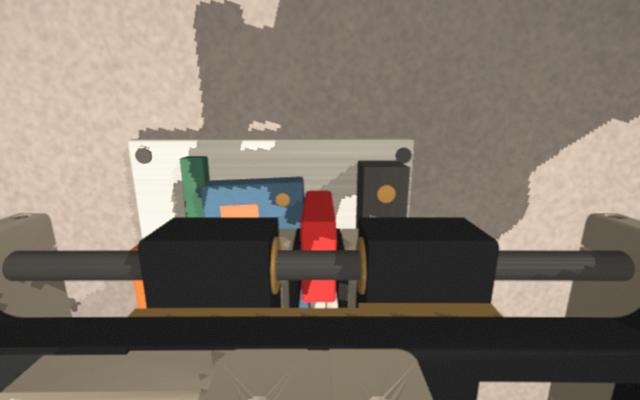

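View pics/s_push.png

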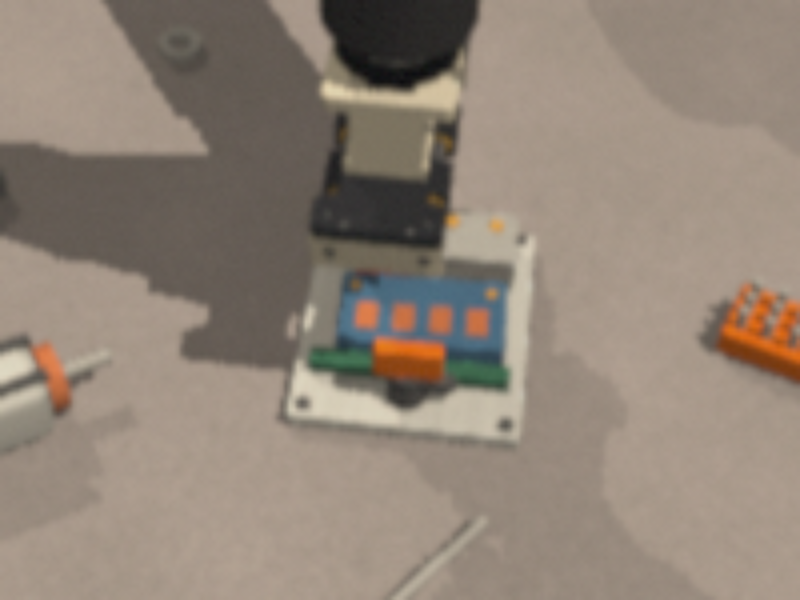

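The tile's -y end touches the rail at (203,190) in the wrist view. The scene view can't resolve the other end, so I'll measure the tile's yaw and front edge from the depth.

```bash
cat > chk.py <<'E'
from m import *
def chk():
    for n in ("scene","top"):
        im,d,P0=snap(n);P=(P0-J0)@RJ*1000;H,S,V=masks(im)
        near=(abs(P[...,0])<60)&(abs(P[...,1])<80)
        def front(m,lab,s=1):
            p=P[m]; ys=[];xs=[]
            for y in range(-48,49,6):
                if lab=="tile" and abs(y)<0: continue
                q=p[abs(p[:,1]-y)<3.5]
                if len(q)>3: ys.append(y);xs.append(s*np.percentile(s*q[:,0],96))
            ys=np.array(ys);xs=np.array(xs)
            k=abs(ys)>24 
            if k.sum()<3: print(n,lab,"few");return
            c=np.polyfit(ys[k],xs[k],1); print(n,lab,"x@-50,0,50:",np.polyval(c,[-50,0,50]).round(2),"slope",c[0].round(4),xs.round(1))
        Z=P[...,2]
        front(near&(Z>29)&(Z<37)&(H>95)&(H<125)&(S>60),"tile")
        front(near&(Z>18)&(Z<28)&(H>45)&(H<95)&(S>60)&(P[...,0]>30),"rail back")
        front(near&(Z>18)&(Z<28)&(H>45)&(H<95)&(S>60)&(P[...,0]>30),"rail front",-1)
if __name__=="__main__": chk(); print(robot.read_t(),robot.read_force())
E
python3 chk.py
```

```text
scene tile x@-50,0,50: [39.21 36.65 34.09] slope -0.0512 [38.7 39.5 38.6 37.9 25.4 27.8 -1.2 -1.6 28.3 28.1  0.3 30.9 36.2 34.
 35.1 34.6 34.8]
scene rail back x@-50,0,50: [53.82 53.31 52.8 ] slope -0.0102 [53.3 54.  53.5 54.3 48.9 52.3 52.3 53.4 53.4]
scene rail front x@-50,0,50: [40.55 38.98 37.42] slope -0.0314 [40.2 40.1 39.8 41.2 36.7 36.2 37.5 39.3 37.6]
top tile few
top rail back few
top rail front few
27.525 [-13.258402    -2.24511035   7.79029956]
```

The tile is skewed by about 0.05 rad, with its +y end 4–5 mm off the rail. The spacer's foot is also dragging on the floor, with 8.7 N upward. I'll raise it slightly and push harder.

Run:
```python
from chk import *
f0=np.array([-.16,.46,-.33]); x=-26.2
robot.servo_line(J(x,-24,58),speed=.03)
while x<-20:
    x+=.5; robot.servo_line(J(x,-24,58),speed=.03)
    f=RJ.T@(robot.read_force()-f0); print(round(x,1),f.round(1),(RJ.T@(robot.read_position()-J0)*1000).round(1))
    if f[0]<-17: break
robot.dwell(.3); chk(); print(robot.read_t(),(RJ.T@(robot.read_force()-f0)).round(1))
```

```text
-25.7 [-9.   3.7 -1.2] [-29.2 -23.6  56.5]
-25.2 [-9.2  3.9 -1.2] [-29.1 -23.5  56.4]
-24.7 [-10.3   5.9   0.4] [-29.  -23.4  56.2]
-24.2 [-10.9   6.8  -0.3] [-28.9 -23.4  56.1]
-23.7 [-12.9   7.1  -0.1] [-28.8 -23.4  56. ]
-23.2 [-13.8   6.9   1.1] [-28.7 -23.4  55.8]
-22.7 [-14.3   7.5   1.3] [-28.6 -23.4  55.7]
-22.2 [-15.4   7.1   0.8] [-28.6 -23.4  55.6]
-21.7 [-15.4   6.4   1.1] [-28.6 -23.4  55.5]
-21.2 [-16.7   8.1   3.1] [-28.5 -23.4  55.4]
-20.7 [-18.1   8.5   4.7] [-28.4 -23.4  55.4]
scene tile x@-50,0,50: [38.71 38.43 38.15] slope -0.0057 [38.2 38.6 38.9 39.3 25.8 26.2 -1.6  0.9 27.6 24.5 -0.3  1.8 38.3 37.3
 37.5 39.  38.6]
scene rail back x@-50,0,50: [52.63 52.68 52.73] slope 0.0009 [53.  51.5 53.4 52.9 48.2 52.1 52.1 52.9 53.5]
scene rail front x@-50,0,50: [40.84 39.85 38.86] slope -0.0198 [40.7 39.6 39.3 42.6 37.6 41.4 39.8 38.4 37. ]
top tile few
top rail back few
top rail front few
30.925 [-18.8   8.1   4.2]
```

The tile has squared up, with about the same offset at both ends. I'll average a few frames to confirm, and check the tool's tilt, before handing in.

Run:
```python
from chk import *
im=[];PP=[]
sl=[]
for i in range(10):
    a,d,P0=snap("scene"); PP.append((P0-J0)@RJ*1000); im.append(a)
P=np.median(PP,0);a=np.median(im,0).astype(np.uint8);H,S,V=masks(a);Z=P[...,2]
near=(abs(P[...,0])<60)&(abs(P[...,1])<80)
for lab,m in (("tile",near&(Z>29.5)&(Z<36)&(H>95)&(H<125)&(S>60)),("rail",near&(Z>18)&(Z<28)&(H>45)&(H<95)&(P[...,0]>30))):
    p=P[m]
    for lo,hi in ((-55,-22),(28,60)):
        q=p[(p[:,1]>lo)&(p[:,1]<hi)]; print(lab,lo,hi,len(q),np.percentile(q[:,0],[3,10,90,97]).round(2))
print(np.degrees(np.arccos(-robot.read_tcp_rot()[2,2])),robot.read_force(),robot.read_finger_force(),robot.read_t())
cv2.imwrite("pics/fin.png",cv2.resize(a[185:235,310:380,::-1],(784,560),interpolation=cv2.INTER_CUBIC))
```

```text
tile -55 -22 92 [-13.94  -9.83  37.19  38.66]
tile 28 60 102 [-18.2  -14.25  36.76  37.72]
rail -55 -22 58 [39.24 41.01 52.56 53.  ]
rail 28 60 70 [38.1  40.12 52.42 53.14]
0.7975590281139856 [-19.62313224   3.36321519   3.57534068] 30.080831050872803 31.425
```

View pics/fin.png

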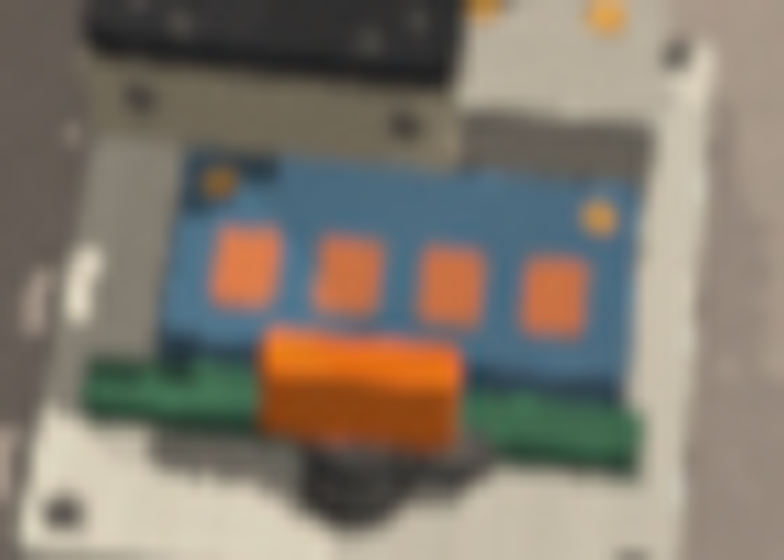

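The picture shows the tile's front edge parallel to the green rail, from (165,340) to (620,385). The depth confirms it: the tile and rail edges have the same 1 mm end-to-end offset. The tool is tilted 0.8° and pressing with about 19 N, so I'm handing it in.

```bash
python3 -c "
from rig import robot
print(robot.job_done(),robot.read_t())"
```

```text
the job is handed in; nothing more can be done
the job is handed in; nothing more can be done
```

I've handed the job in, though no verdict came back: the knob is turned to about its stop, and the gripped spacer in the wide gap holds the tile square against the rail, flush by the depth readings, at about 19 N (last clock reading 31.4 s of 56 s).

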